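# Check the clamp and load the glue-up

### The job

A brass plate has just been glued to the wooden block in the clamping jig. First check that the clamp's black T-knob is holding: twist it firmly clockwise about ten degrees against its spring, keep the twist on for a second and let it go, never forcing it past twenty. Then lift the grey square loaded bar by its middle, hold it for a second to feel which end is heavy, and stand it gently, heavy end down, in the middle of the brass plate, leaving the other things on the bench alone.

Things in the scene. Friction and masses are not known exactly. Their poses are not given: they have to be found in the camera images.
- weight_mid (a point): Centre of the loose loaded bar: grey square tube 32 x 32 x 120 mm with a black cap on each end, about 0.4 kg, lying flat (centre 16 mm up). x along its length, z up at the start. The ends look alike; a lead slug is hidden in either the +x or the -x end (it varies), centre of mass 24 mm from the middle. Held by its middle it pulls 0.09 N m on the grip: 3 to 8 N lets it droop, over 25 N holds it.
- plate_mid (a point): Centre of the top face of the brass plate, 64 x 64 mm, 52 mm above the bench, glued on a light wooden block (100 x 110 mm, top 48 mm above the bench) in a fixed plywood jig (160 x 300 mm, 18 mm thick). x, y along the plate's sides, z up. The knob stands 145 mm away along +y; a steel clamp strap lies between, up to 55 mm above the bench.
- knob_grip (a point): Point on the turning axis of the clamp's black T-knob, at the height to grip (83 mm above the bench, middle of its bar). The bar is 54 mm long along x, 14 mm thick along y, 26 mm high, its top 96 mm above the bench; the clamp strap below it along y reaches 59 mm at the stud. Fixed to the jig: does not turn with the knob. z up.
- knob (a joint): Angle of the T-knob, rad: 0 at rest, growing clockwise seen from above. The clamp is tight, so the knob does not turn but gives as a stiff spring (1.5 N m per rad: ten degrees, 0.17 rad, takes 0.26 N m) and springs back to 0 when let go.
Mind the look-alikes: they are no part of the job. Leave any pink or purple look-alike of the part that bears weight_mid alone.

How it is judged:
On the way, in this order (a step that is already met when the one before it is completed fails the run):
1. the T-knob is twisted clockwise to between 0.1 and 0.35 rad and kept there for 0.4 s (value of joint knob between 0.1 and 0.35 rad), for 0.4 s.
2. the knob is let go and the bar is lifted by its middle (grip within 30 mm of its centre), its centre at least 60 mm above the bench, for 0.5 s (height (world z) of weight_mid above 0.06 m and distance between the grasp point and weight_mid below 0.03 m and contact force between the fingers and weight above 1 N and value of joint knob below 0.05 rad), for 0.5 s.
At the end, for the whole second after the job is handed in: The bar stands upright (within 0.1 rad) on the brass plate, heavy end down, its centre within 15 mm sideways of the plate's centre, at rest and released; the knob is back within 0.05 rad of 0 (angle between the x axis of weight_mid and the z axis of plate_mid, either way round below 0.1 rad and horizontal distance between weight_mid and plate_mid below 0.015 m and distance between weight_mid and plate_mid below 0.066 m and distance between slug_mid and plate_mid below 0.045 m and linear speed of weight below 0.02 m/s and value of joint knob between -0.05 and 0.05 rad); the robot touches nothing.
It fails at once if the T-knob is forced past 0.35 rad either way (value of joint knob above 0.35 rad or value of joint knob below -0.35 rad).
It fails at once if the bar is pressed or knocked on the jig with more than 40 N (contact force between weight and jig above 40 N).
It fails at once if another thing on the bench is moved by more than 30 mm (distance of any of tape, offcut, dish, glue, pot, screwdriver, hammer from where it was at the start of the episode above 0.03 m).
It also fails if it takes over 70 s, if anything falls off the work surface, if the arm or the gripper's body presses on something with over 40 N, if the wrist force passes 120 N, or if a joint passes its speed limit or range.

### The arm

A 7-joint arm with a two-finger parallel gripper is mounted at the origin on the work surface. World frame = base frame: x ahead of the robot, y to its left, z up, the work surface at z = 0. Lengths are in m, angles in rad, forces in N, time in s.
With the tool pointing down it reaches from about 0.4 to 0.85 m from the base axis. Payload 10.4 kg.
Tool frame: the origin (TCP) lies at the very end of the fingers, on their centre line; the grasp point (between the pads) lies 19 mm behind it; z points along the fingers, y is the line along which they close (so a half turn about z gives the same grasp; the last joint's range is limited). The gripper opens to 87 mm and grips with 3 to 60 N. Pads are 19 mm wide; open, the fingers measure 117 mm over their backs; the gripper's body (75 mm by 190 mm) begins 51 mm behind the grasp point.
Start: joints at [-1.272, 0.332, -0.065, 1.46, 0.022, 1.35, -0.088], TCP at [0.198, 0.593, 0.223] pointing down, gripper open.
Joint ranges: [-2.6, 2.6], [-0.5, 2.12], [-1.47, 1.34], [0.16, 2.42], [-1.27, 4.41], [0.06, 2.06], [-2.6, 2.6]. Speed limits (rad/s): [2.22, 2.22, 2.79, 2.79, 3.14, 3.14, 3.14].

### API

Orientations are given as a unit quaternion [x, y, z, w].
In Python, from bench import * gives the robot as it stands.
- The arm moves only by the tool step_arm, never from a script. Its arguments are lists of equal length, an entry for each row: "delta_pos": the shift along the world's x, y, z in units of 25 mm (1.0 is 25 mm), a list of three; "turn": the turn about the world's z in units of 0.12 rad (1.0 is 0.12 rad). In form: {"delta_pos": [[tx, ty, tz], ...], "turn": [turn, ...]}. A call has 1 to 12 rows; each row shifts and turns the commanded pose from where the row before left it; what a row does not reach is not made up. A row lasts 1/10 s, in which the tool goes at most 50 mm and 8.59 degrees, less where a joint would pass 70% of its speed; a pose out of reach is approached as far as the arm can. A call with a number of a shift or a turn outside -1 to 1 is refused whole. A call with a gripper value outside its range is refused whole. "grip" is the closure, from 0 (fully open) to 1 (shut), set as the call begins (left out, the last holds). The fingers move at their own pace and stop on an object; "newtons" is the grip in N (left out, the last holds). Time passes only in rows, so rows that do not move let the fingers close. It gives the time, the measured TCP pose, the force, the opening and the grip force at its end, in the units of the state.
- read_state(): the state, without advancing time (a new reading comes with each control period).
- camera(name): name is "scene" or "top" or "wrist"; returns a dict with "image" (420x560x3 uint8, red, green, blue), "z_map" (420x560 float32, m along the optical axis (not along the pixel's ray), 0 where there is no reading), "mtx" (3x3 intrinsics, pixels), "view" (4x4, takes a point from world to camera coordinates). Camera axes: x right, y up, looking along -z (the intrinsics and any distortion apply to the point x, -y, -z); pixel columns grow to the right and rows downward; lengths in m; the calibration is good to about 2 mm. A picture is of the moment at which its call begins.
- close_job(): hands the job in; it is judged then, once.
The state is a dict: "time": time; "joint_positions": joint angles; "joint_vel": joint speeds; "joint_torque": joint torques, N m; "ee_pos": TCP position; "eef_rot": TCP orientation; "ft_force": force on the tool from outside, world axes, zero at the start; "torque": the same for the moment, N m; "width": finger opening in m; "grip_force": force on a finger pad.
Only numpy, scipy, OpenCV 4.12 (cv2) and the standard library are available. Lean on these libraries where they do the work, as an engineer would, in place of code of your own. Each camera call takes 0.05 s, during which the arm holds its last target. There are 200 camera calls.

## Working session

There is one attempt and no reset: what is moved stays moved. The work goes in short steps, Python scripts to look and compute and a tool call to move; the robot and the scene stay as the last step left them, time stands still between calls to the robot, and variables do not carry over. Pictures are saved under pics/ and viewed, at most 10 in all, crops included, and the job is handed in when it is done.

Besides the shell and the picture viewer there is one more tool, called after ">>>" in YAML: its name, and indented under it one key for each argument. step_arm: Moves the arm, as the interface text tells. Shifts and turns lie within -1 to 1; 1 stands for 25 mm of shift or 0.12 rad of turn. Its arguments: {"type":"object","properties":{"delta_pos":{"type":"array"},"turn":{"type":"array"},"grip":{"type":"number"},"newtons":{"type":"number"}},"required":["delta_pos","turn"]}

```bash
mkdir -p pics
cat > h.py <<'E'
from bench import *
import numpy as np, cv2
def snap(n,f):
    c=camera(n); cv2.imwrite(f'pics/{f}.png',c['image'][:,:,::-1]); np.savez(f'pics/{f}.npz',**c); return c
def px(c,u,v,z=None):
    K=c['mtx'];V=np.array(c['view']);R=V[:3,:3];t=V[:3,3]
    d=np.linalg.inv(K)@[u,v,1]; d=np.array([d[0],-d[1],-d[2]])
    o=-R.T@t; w=R.T@d
    if z is None: s=c['z_map'][int(v),int(u)]
    else: s=(z-o[2])/w[2]
    return o+s*w
E
python3 - <<'E'
from h import *
snap('top','top1');snap('scene','sc1')
s=read_state();print(s)
E
```

```text
{'time': 0.1, 'joint_positions': array([-1.27155613,  0.33278824, -0.06473735,  1.46080825,  0.02161863,
        1.34989274, -0.08848844]), 'joint_vel': array([-9.97648209e-05, -8.18496284e-04,  2.05049101e-03, -4.02801819e-03,
       -2.32346229e-03, -9.68661893e-04,  8.66363826e-04]), 'joint_torque': array([ 1.01380636e-03, -6.24546218e+01,  2.43876677e-02, -3.90716171e+01,
       -6.14390709e-02,  3.66596051e-02,  4.34011338e-05]), 'ee_pos': array([0.19758027, 0.59260833, 0.22186979]), 'eef_rot': array([ 1.60192333e-01,  9.87085638e-01, -5.96323260e-04, -6.71352290e-05]), 'ft_force': array([0.60724308, 0.46299354, 0.40027524]), 'torque': array([ 0.03272949,  0.05546743, -0.02033915]), 'grip_force': 0.0, 'width': 0.08702693238661442}
```

View pics/top1.png

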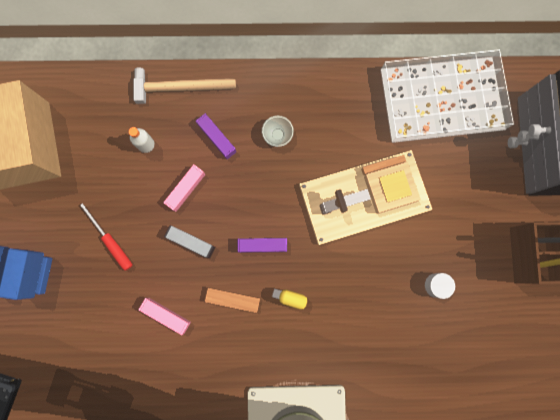

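View pics/sc1.png

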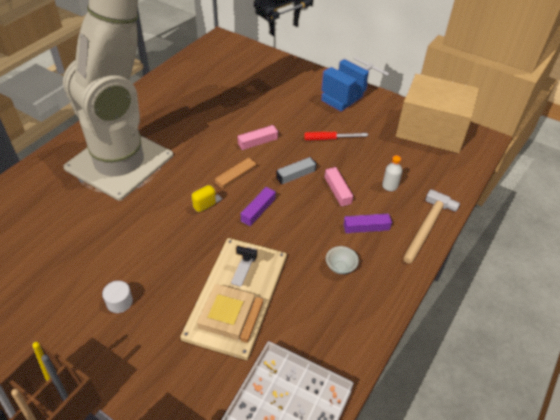

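Run:
```python
from h import *
c=np.load('pics/top1.npz')
im=c['image'][:,:,::-1]
a=cv2.resize(im[145:250,295:435],(700,525),interpolation=cv2.INTER_CUBIC)
cv2.imwrite('pics/a.png',a)
a=cv2.resize(im[190:290,130:270],(700,500),interpolation=cv2.INTER_CUBIC)
cv2.imwrite('pics/b.png',a)
print(c['view'],c['mtx'])
for u,v in [(280,210),(189,242),(341,201),(396,186)]: print(px(c,u,v))
```

```text
[[-0.01973318 -0.99966087  0.01699249  0.03011602]
 [ 0.9915624  -0.01738974  0.12845855 -0.5248002 ]
 [-0.12811949  0.01938401  0.99156929 -1.09199472]
 [ 0.          0.          0.          1.        ]] [[459.88952183   0.         284.46526853]
 [  0.         459.88952183 215.01075131]
 [  0.           0.           1.        ]]
[ 0.54298566  0.03066164 -0.00302582]
[0.46353126 0.25287766 0.03265746]
[ 0.54810859 -0.11086572  0.09366399]
[ 0.59014701 -0.25359642  0.04810004]
```

View pics/a.png

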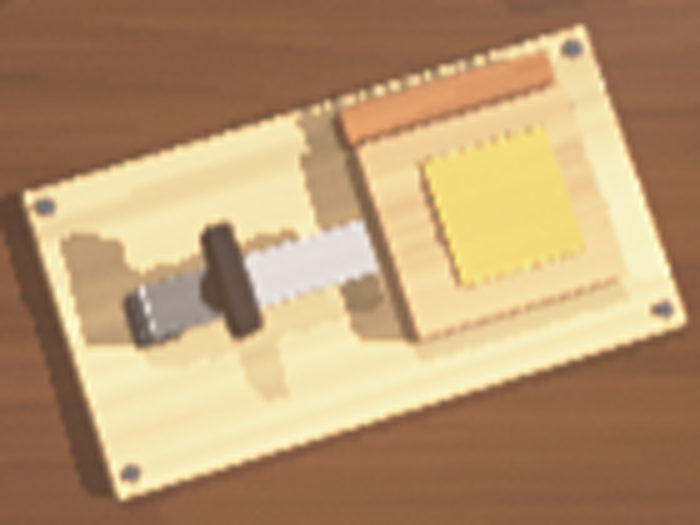

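View pics/b.png

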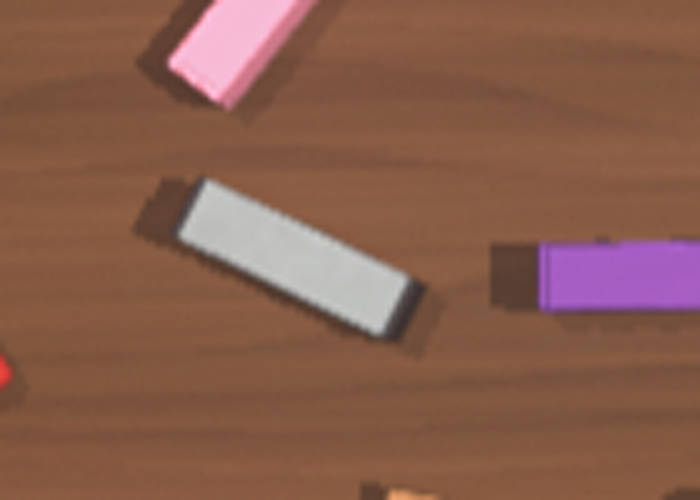

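Run:
```python
from h import *
c=np.load('pics/top1.npz')
def P(x,y,o,z): return px(c,(x+.5)/5-.5+o[0],(y+.5)/5-.5+o[1],z)[:2]
def rep(n,pts,o,z):
    p=np.array([P(*q,o,z) for q in pts]); e=[p[(i+1)%4]-p[i] for i in range(4)]
    print(n,p.mean(0).round(4),[(round(float(np.hypot(*d)),4),round(float(np.degrees(np.arctan2(d[1],d[0]))),1)) for d in e])
A=(295,145);B=(130,190)
rep('plate',[(422,158),(545,127),(584,248),(462,284)],A,.052)
rep('knob',[(203,230),(228,224),(262,325),(238,337)],A,.096)
rep('jig',[(22,192),(588,25),(688,322),(120,500)],A,.018)
rep('bar',[(205,178),(178,238),(382,337),(412,277)],B,.032)
s=read_state(); print(s['ee_pos'])
q=s['eef_rot']
from scipy.spatial.transform import Rotation as R
print(R.from_quat(q).as_matrix().round(3))
```

```text
plate [ 0.5909 -0.2508] [(0.0629, -76.7), (0.0624, -165.3), (0.0627, 105.4), (0.0648, 14.8)]
knob [ 0.5492 -0.1109] [(0.0121, -77.3), (0.0499, -163.5), (0.0126, 115.5), (0.0527, 16.0)]
jig [ 0.5712 -0.1845] [(0.3011, -74.3), (0.1588, -164.8), (0.2989, 106.3), (0.1615, 16.0)]
bar [0.4659 0.2544] [(0.0317, 156.4), (0.1106, -116.7), (0.0321, -26.7), (0.1123, 63.5)]
[0.19758027 0.59260833 0.22186979]
[[-0.949  0.316 -0.   ]
 [ 0.316  0.949 -0.001]
 [-0.    -0.001 -1.   ]]
```

>>> step_arm:
  delta_pos:
    - [0.8,-1,0]
    - [0.8,-1,0]
    - [0.8,-1,0]
    - [0.8,-1,0]
    - [0.8,-1,0]
    - [0.8,-1,0]
    - [0.8,-1,0]
    - [0.8,-1,0]
    - [0.8,-1,0]
    - [0.8,-1,0]
    - [0.8,-1,0]
    - [0.8,-1,0]
  turn: [-0.8,-0.8,-0.8,-0.8,-0.8,-0.8,-0.8,-0.8,-0.8,-0.8,-0.8,-0.8]
  grip: 0

```text
time: 1.3
ee_pos: [0.4382, 0.2917, 0.2223]
eef_rot: [0.673, 0.739, -0.0, -0.0]
ft_force: [-0.3, 0.7, 0.2]
width: 0.0869
grip_force: 0.0
```

>>> step_arm:
  delta_pos:
    - [0.35,-1,-0.1]
    - [0.35,-1,-0.1]
    - [0.35,-1,-0.1]
    - [0.35,-1,-0.1]
    - [0.35,-1,-0.1]
    - [0.35,-1,-0.1]
    - [0.35,-1,-0.1]
    - [0.35,-1,-0.1]
    - [0.35,-1,-0.1]
    - [0.35,-1,-0.1]
    - [0.35,-1,-0.1]
    - [0.35,-1,-0.1]
  turn: [-0.8,-0.8,-0.8,-0.8,-0.8,-0.8,-0.8,-0.8,-0.8,-0.8,-0.8,-0.8]

```text
time: 2.5
ee_pos: [0.5427, -0.0081, 0.1923]
eef_rot: [0.967, 0.253, -0.0, -0.0]
ft_force: [1.2, 0.7, 0.8]
width: 0.0871
grip_force: 0.0
```

>>> step_arm:
  delta_pos:
    - [0,-1,-0.2]
    - [0,-1,-0.2]
    - [0.1,-1,-0.2]
    - [0.1,-1,-0.2]
    - [0,0,0]
    - [0,0,0]
  turn: [-0.5,-0.5,-0.5,-0.5,0,0]

```text
time: 3.1
ee_pos: [0.5471, -0.1077, 0.1722]
eef_rot: [0.991, 0.137, -0.0, -0.0]
ft_force: [0.1, 1.2, 0.1]
width: 0.087
grip_force: 0.0
```

Run:
```python
from h import *
c=snap('wrist','w1')
K=c['mtx'];V=c['view']
def proj(p):
    q=V[:3,:3]@p+V[:3,3]; r=K@[q[0],-q[1],-q[2]]; return (r[:2]/r[2]).round(1)
print(proj([.5505,-.111,.096]),proj([.5909,-.2508,.052]))
# knob top points via depth
z=c['z_map'];v,u=np.nonzero(z>0);s=z[v,u]
d=np.linalg.inv(K)@np.array([u,v,np.ones_like(u)]);X=np.array([d[0],-d[1],-d[2]])*s
W=V[:3,:3].T@(X-V[:3,3:4])
m=(abs(W[2]-.096)<.006)&(np.hypot(W[0]-.55,W[1]+.111)<.045)
p=W[:2,m].T.astype(np.float32); print(len(p),cv2.minAreaRect(p*1000),W[2,m].mean())
```

```text
[278.9 209.3] [428.  194.6]
1023 ((551.461181640625, -113.53662109375), (52.886474609375, 13.60541820526123), 15.642321586608887) 0.09613645146769269
```

View pics/w1.png

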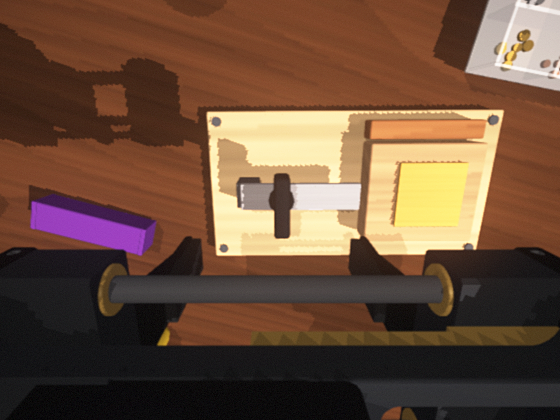

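>>> step_arm:
  delta_pos:
    - [0.16,-0.19,0]
    - [0,0,-0.7]
    - [0,0,-0.7]
    - [0,0,-0.7]
    - [0,0,-0.7]
    - [0,0,-0.7]
    - [0,0,-0.6]
    - [0,0,0]
    - [0,0,0]
  turn: [0,0,0,0,0,0,0,0,0]

```text
time: 4.05
ee_pos: [0.5519, -0.1117, 0.0703]
eef_rot: [0.99, 0.138, -0.0, 0.0]
ft_force: [-0.3, 0.0, -0.1]
width: 0.0869
grip_force: 0.0
```

>>> step_arm:
  delta_pos:
    - [0,0,0]
    - [0,0,0]
    - [0,0,0]
    - [0,0,0]
    - [0,0,0]
    - [0,0,0]
    - [0,0,0]
    - [0,0,0]
  turn: [0,0,0,0,0,0,0,0]
  grip: 1
  newtons: 20

```text
time: 4.85
ee_pos: [0.5516, -0.1118, 0.0701]
eef_rot: [0.991, 0.137, -0.0, 0.0]
ft_force: [-0.7, 0.6, 0.4]
width: 0.031
grip_force: 0.0
```

```bash
python3 -c "
from h import *
s=read_state();print(s['time'],s['ee_pos'],s['ft_force'],s['torque'],s['width'],s['grip_force'])"
```

```text
4.85 [ 0.55162041 -0.11182425  0.07006144] [-0.67610307  0.64490396  0.41583386] [-0.06895244  0.15717783 -0.00339681] 0.030958860553199387 0.0
```

>>> step_arm:
  delta_pos:
    - [0,0,-0.1]
    - [0,0,0]
    - [0,0,0]
    - [0,0,0]
    - [0,0,0]
  turn: [0,0,0,0,0]

```text
time: 5.35
ee_pos: [0.552, -0.1119, 0.0679]
eef_rot: [0.991, 0.137, 0.0, 0.0]
ft_force: [-1.1, 0.3, 4.7]
width: 0.0216
grip_force: 20.0
```

```bash
python3 -c "
from h import *
s=read_state();print(s['time'],s['ee_pos'],s['ft_force'],s['torque'],s['width'],s['grip_force'])"
```

```text
5.35 [ 0.5519516  -0.11192326  0.06794018] [-1.06254102  0.27294255  4.7148813 ] [-0.07592848  0.40390607 -0.04901396] 0.02163153308024798 20.00068098306656
```

Run:
```python
from h import *
c=np.load('pics/w1.npz');K=c['mtx'];V=c['view'];z=c['z_map']
v,u=np.mgrid[0:420,0:560];d=np.einsum('ij,jkl->ikl',np.linalg.inv(K),np.array([u,v,np.ones_like(u)]))
X=np.array([d[0],-d[1],-d[2]])*z;W=np.einsum('ji,jkl->ikl',V[:3,:3],X-V[:3,3][:,None,None])
print((W[2]*1000).round().astype(int)[176:240:4,256:312:3])
```

```text
[[18 19 19 18 19 20 79 89 88 89 88 80 19 20 20 19 19 19 19]
 [38 33 19 18 19 19 93 95 97 96 96 95 20 19 20 19 21 18 18]
 [55 55 54 55 55 55 95 97 95 97 97 97 54 55 55 55 55 55 55]
 [56 55 55 56 56 56 96 96 97 96 96 95 55 55 55 56 55 56 56]
 [56 56 56 56 55 63 94 97 98 96 96 96 55 56 56 56 55 56 56]
 [55 55 57 55 56 70 96 97 97 96 98 95 72 55 56 55 57 56 56]
 [55 57 56 56 56 70 94 97 96 98 97 95 70 56 56 57 56 55 55]
 [56 56 55 55 55 71 96 97 97 95 98 95 71 55 56 55 56 56 55]
 [55 55 56 55 55 69 94 97 97 98 98 95 55 57 54 55 55 56 56]
 [19 19 19 19 19 19 95 96 98 96 96 97 18 19 19 18 18 20 18]
 [18 18 19 19 18 19 95 97 96 96 95 96 18 19 18 18 18 19 18]
 [18 19 18 18 18 18 96 96 97 96 96 96 20 18 20 21 19 19 18]
 [18 17 20 19 18 17 93 96 97 97 96 96 19 19 18 19 18 19 19]
 [18 18 19 19 20 19 95 96 97 96 97 95 19 19 19 19 18 18 20]
 [18 18 20 20 19 19 94 97 97 97 96 96 18 19 19 17 19 18 19]
 [19 19 19 19 19 19 94 97 96 97 97 97 18 19 18 19 18 18 18]]
```

>>> step_arm:
  delta_pos:
    - [0,0,0]
    - [0,0,0]
  turn: [0,0]

```text
time: 5.55
ee_pos: [0.552, -0.1119, 0.0679]
eef_rot: [0.991, 0.137, 0.0, 0.0]
ft_force: [-1.1, 0.7, 5.1]
width: 0.0222
grip_force: 20.0
```

>>> step_arm:
  delta_pos:
    - [0,0,0]
    - [0,0,0]
    - [0,0,0.16]
    - [0,0,0.16]
    - [0,0,0]
  turn: [0,0,0,0,0]
  grip: 0.5

```text
time: 6.05
ee_pos: [0.5521, -0.1119, 0.0762]
eef_rot: [0.991, 0.137, 0.001, 0.0]
ft_force: [-0.5, 0.5, 0.2]
width: 0.0429
grip_force: 0.0
```

>>> step_arm:
  delta_pos:
    - [0,0,0]
    - [0,0,0]
    - [0,0,0]
    - [0,0,0]
    - [0,0,0]
    - [0,0,0]
    - [0,0,0]
  turn: [0,0,0,0,0,0,0]
  grip: 1
  newtons: 20

```text
time: 6.75
ee_pos: [0.5516, -0.112, 0.0755]
eef_rot: [0.991, 0.137, -0.0, 0.0]
ft_force: [1.0, -1.1, -2.2]
width: 0.0144
grip_force: 20.0
```

```bash
python3 -c "
from h import *
s=read_state();print(s['time'],s['ee_pos'],s['ft_force'],s['torque'],s['width'],s['grip_force'])"
```

```text
6.75 [ 0.55161863 -0.11202894  0.07549366] [ 0.95969888 -1.11157924 -2.15399706] [-0.29555725 -0.00194013  0.03895113] 0.014376948653586685 19.99759465456009
```

>>> step_arm:
  delta_pos:
    - [0,0,0]
    - [0,0,0]
    - [0,0,0]
    - [0,0,0]
    - [0,0,0]
    - [0,0,0]
  turn: [0,0,-0.4,-0.4,-0.4,0]
  newtons: 55

```text
time: 7.35
ee_pos: [0.5517, -0.1121, 0.0756]
eef_rot: [0.998, 0.066, 0.0, 0.0]
ft_force: [0.7, -2.2, -2.4]
width: 0.0138
grip_force: 55.0
```

```bash
python3 -c "
from h import *
s=read_state();q=s['eef_rot'];print(s['time'],s['ee_pos'],2*np.arctan2(q[1],q[0]),s['ft_force'],s['torque'],s['width'],s['grip_force'])"
```

```text
7.35 [ 0.55166831 -0.11206013  0.07555715] 0.13122380177970472 [ 0.69141198 -2.21097117 -2.40674294] [-0.59774269 -0.06700136  0.21587206] 0.01377612687681736 55.0204735994339
```

>>> step_arm:
  delta_pos:
    - [0,0,0]
    - [0,0,0]
    - [0,0,0]
    - [0,0,0]
    - [0,0,0]
    - [0,0,0]
    - [0,0,0]
    - [0,0,0]
    - [0,0,0]
    - [0,0,0]
    - [0,0,0]
  turn: [-0.4,0,0,0,0,0,0,0,0,0,0]

```text
time: 8.45
ee_pos: [0.5516, -0.112, 0.0756]
eef_rot: [0.999, 0.042, 0.0, 0.0]
ft_force: [2.2, -4.6, -3.4]
width: 0.0137
grip_force: 55.0
```

```bash
python3 -c "
from h import *
s=read_state();q=s['eef_rot'];print(s['time'],s['ee_pos'],2*np.arctan2(q[1],q[0]),s['ft_force'],s['torque'],s['width'],s['grip_force'])"
```

```text
8.45 [ 0.55164025 -0.11203525  0.07555447] 0.08368459838788343 [ 2.22809662 -4.56142054 -3.44670908] [-1.1555315  -0.22127532  0.28685106] 0.013706868046330513 55.04086196422577
```

>>> step_arm:
  delta_pos:
    - [0,0,0]
    - [0,0,0]
    - [0,0,0]
    - [0,0,0]
    - [0,0,0]
  turn: [0.4,0.4,0.4,0.4,0]

```text
time: 8.95
ee_pos: [0.5516, -0.112, 0.0755]
eef_rot: [0.99, 0.138, 0.0, 0.0]
ft_force: [1.9, -3.9, -4.6]
width: 0.0134
grip_force: 55.0
```

>>> step_arm:
  delta_pos:
    - [0,0,0]
    - [0,0,0]
    - [0,0,0]
    - [0,0,0]
    - [0,0,0]
    - [0,0,0.3]
    - [0,0,0.7]
    - [0,0,1]
    - [0,0,1]
  turn: [0,0,0,0,0,0,0,0,0]
  grip: 0

```text
time: 9.85
ee_pos: [0.5515, -0.1119, 0.1519]
eef_rot: [0.991, 0.137, -0.0, 0.0]
ft_force: [0.4, -0.3, 0.9]
width: 0.0778
grip_force: 0.0
```

>>> step_arm:
  delta_pos:
    - [-0.23,1,0]
    - [-0.23,1,0]
    - [-0.23,1,0]
    - [-0.23,1,0]
    - [-0.23,1,0]
    - [-0.23,1,0]
    - [-0.23,1,0]
    - [-0.23,1,0]
    - [-0.23,1,0]
    - [-0.23,1,0]
    - [-0.23,1,0]
    - [-0.23,1,0]
  turn: [0.5,0.5,0.5,0.5,0.5,0.5,0.5,0.5,0.5,0.5,0.5,0.5]

```text
time: 11.05
ee_pos: [0.4821, 0.1903, 0.1506]
eef_rot: [0.877, 0.48, 0.0, 0.0]
ft_force: [1.2, 1.1, -0.2]
width: 0.0872
grip_force: 0.0
```

>>> step_arm:
  delta_pos:
    - [-0.23,1,0]
    - [-0.23,1,0]
    - [-0.2,0.65,0]
    - [0,0,0]
  turn: [0.5,0.43,0,0]

```text
time: 11.45
ee_pos: [0.4649, 0.258, 0.1503]
eef_rot: [0.849, 0.528, -0.0, -0.0]
ft_force: [-0.2, -0.2, 0.6]
width: 0.0868
grip_force: 0.0
```

Run:
```python
from h import *
c=snap('wrist','w2');K=c['mtx'];V=c['view']
z=c['z_map'];v,u=np.nonzero(z>0);s=z[v,u];rgb=c['image'][v,u].astype(int)
d=np.linalg.inv(K)@np.array([u,v,np.ones_like(u)]);X=np.array([d[0],-d[1],-d[2]])*s
W=V[:3,:3].T@(X-V[:3,3:4])
m=(abs(W[2]-.032)<.005)&(np.hypot(W[0]-.466,W[1]-.254)<.075)
p=W[:2,m].T.astype(np.float32); print(len(p),cv2.minAreaRect(p*1000),W[2,m].mean())
s=read_state();q=s['eef_rot'];print(s['ee_pos'],np.degrees(2*np.arctan2(q[1],q[0])))
```

```text
3886 ((466.091064453125, 253.26463317871094), (119.92292785644531, 32.03298568725586), 63.26076889038086) 0.032553216204537584
[0.46560052 0.25597676 0.15031953] 63.650023459440945
```

View pics/w2.png

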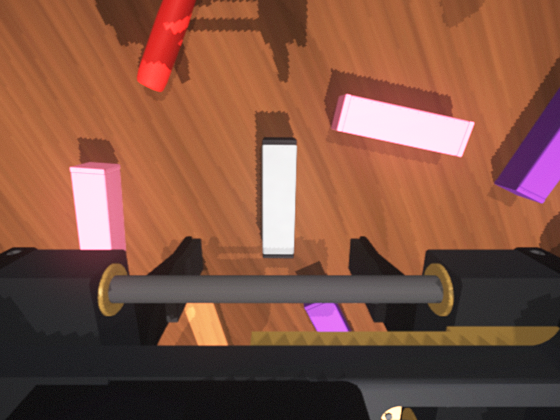

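>>> step_arm:
  delta_pos:
    - [0,-0.1,-1]
    - [0,0,-1]
    - [0,0,-1]
    - [0,0,-1]
    - [0,0,-0.8]
    - [0,0,-0.5]
    - [0,0,-0.4]
    - [0,0,-0.1]
    - [0,0,0]
  turn: [0,0,0,0,0,0,0,0,0]

```text
time: 12.4
ee_pos: [0.4664, 0.2519, 0.0058]
eef_rot: [0.851, 0.526, 0.0, 0.0]
ft_force: [-0.0, 0.8, -0.1]
width: 0.0867
grip_force: 0.0
```

>>> step_arm:
  delta_pos:
    - [0,0,0]
    - [0,0,0]
    - [0,0,0]
    - [0,0,0]
    - [0,0,0]
    - [0,0,0]
    - [0,0,0]
    - [0,0,0]
    - [0,0,0]
    - [0,0,0]
  turn: [0,0,0,0,0,0,0,0,0,0]
  grip: 1
  newtons: 40

```text
time: 13.4
ee_pos: [0.466, 0.252, 0.0055]
eef_rot: [0.851, 0.526, -0.0, -0.0]
ft_force: [-0.9, 0.3, 1.1]
width: 0.032
grip_force: 40.0
```

```bash
python3 -c "
from h import *
s=read_state();print(s['time'],s['ee_pos'],s['ft_force'],s['torque'],s['width'],s['grip_force'])"
```

```text
13.4 [0.46603738 0.25197952 0.00554604] [-0.94051164  0.27654807  1.13674374] [-0.0814502   0.28333362  0.00186132] 0.03204224560062782 40.00014957971871
```

>>> step_arm:
  delta_pos:
    - [0,0,0.3]
    - [0,0,0.7]
    - [0,0,1]
    - [0,0,1]
    - [0,0,0.6]
    - [0,0,0]
    - [0,0,0]
    - [0,0,0]
    - [0,0,0]
    - [0,0,0]
    - [0,0,0]
    - [0,0,0]
  turn: [0,0,0,0,0,0,0,0,0,0,0,0]

```text
time: 14.6
ee_pos: [0.4661, 0.2518, 0.0954]
eef_rot: [0.851, 0.526, -0.0, 0.0]
ft_force: [0.4, 0.3, -3.5]
width: 0.0318
grip_force: 40.0
```

Run:
```python
from h import *
c=snap('scene','sc2'); cv2.imwrite('pics/sc2c.png',cv2.resize(c['image'][80:270,180:430,::-1],(750,570)))
s=read_state();print(s['time'],s['ee_pos'],s['ft_force'],s['torque'],s['width'],s['grip_force'])
t=s['torque'];a=np.radians(63.3);print('about tool y', t@[np.cos(a-np.pi/2),np.sin(a-np.pi/2),0])
```

```text
14.65 [0.46613147 0.25190722 0.0954513 ] [-0.56820654 -0.48845104 -3.95269463] [-0.18686289  0.19678037  0.00995414] 0.0318661717200625 39.99923120252788
about tool y -0.2553551188953707
```

View pics/sc2c.png

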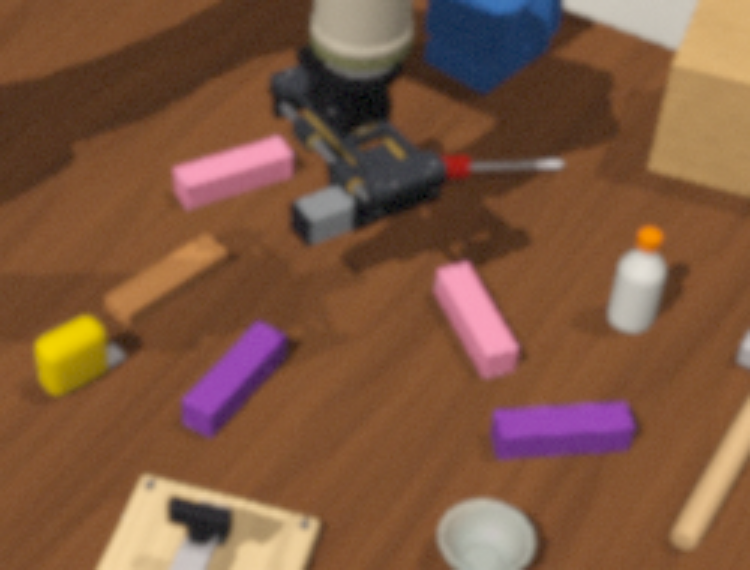

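Run:
```python
from h import *
F=[];T=[]
for i in range(24):
    camera('top'); s=read_state(); F.append(s['ft_force']);T.append(s['torque'])
F=np.array(F);T=np.array(T);a=np.radians(63.3)
x=np.array([np.cos(a),np.sin(a),0]);y=np.array([x[1],-x[0],0])
print(F.mean(0),T.mean(0),F.std(0),T.std(0)); print('Tx',T.mean(0)@x,'Ty',T.mean(0)@y,'Fx',F.mean(0)@x,'Fy',F.mean(0)@y,s['time'])
```

```text
[ 0.08834162 -0.15640073 -3.43681808] [-0.17426622  0.12050461 -0.00284646] [0.43491423 0.39402571 0.50476414] [0.02281223 0.02403746 0.02780745]
Tx 0.029354251703672868 Ty -0.20982946539227298 Fx -0.1000303719869054 Fy 0.14919569314865527 15.85
```

>>> step_arm:
  delta_pos:
    - [0,0,-0.8]
    - [0,0,-0.8]
    - [0,0,-0.8]
    - [0,0,-0.6]
    - [0,0,-0.3]
    - [0,0,-0.2]
    - [0,0,-0.1]
    - [0,0,0]
  turn: [0,0,0,0,0,0,0,0]

```text
time: 16.65
ee_pos: [0.4665, 0.2522, 0.006]
eef_rot: [0.851, 0.526, 0.0, -0.0]
ft_force: [0.1, 0.6, -3.5]
width: 0.0315
grip_force: 40.0
```

>>> step_arm:
  delta_pos:
    - [0,0,0]
    - [0,0,0]
    - [0,0,0]
    - [-0.15,-0.28,0]
    - [-0.14,-0.27,0]
    - [0,0,0]
  turn: [0,0,0,0,0,0]
  grip: 0.4

```text
time: 17.25
ee_pos: [0.4584, 0.2367, 0.0055]
eef_rot: [0.851, 0.525, -0.0, 0.0]
ft_force: [0.3, 0.3, 0.2]
width: 0.0518
grip_force: 0.0
```

>>> step_arm:
  delta_pos:
    - [0,0,0]
    - [0,0,0]
    - [0,0,0]
    - [0,0,0]
    - [0,0,0]
    - [0,0,0]
    - [0,0,0]
  turn: [0,0,0,0,0,0,0]
  grip: 1
  newtons: 60

```text
time: 17.95
ee_pos: [0.459, 0.2383, 0.0056]
eef_rot: [0.851, 0.526, 0.0, 0.0]
ft_force: [0.7, 0.3, -0.8]
width: 0.0315
grip_force: 60.0
```

>>> step_arm:
  delta_pos:
    - [0,0,0.3]
    - [0,0,0.7]
    - [0,0,1]
    - [0,0,1]
    - [0,0,1]
    - [0,0,1]
    - [0,0,0.5]
    - [0,0,0]
    - [0,0,0]
  turn: [0,0,0,0,0,0,0,0,0]

```text
time: 18.85
ee_pos: [0.4583, 0.2379, 0.1421]
eef_rot: [0.851, 0.526, -0.001, 0.0]
ft_force: [0.0, -0.5, -3.8]
width: 0.0312
grip_force: 60.0
```

```bash
cat > feel.py <<'E'
from h import *
F=[];T=[]
for i in range(10):
    camera('top'); s=read_state(); F.append(s['ft_force']);T.append(s['torque'])
F=np.array(F).mean(0);T=np.array(T).mean(0);q=s['eef_rot'];a=2*np.arctan2(q[1],q[0])
x=np.array([np.cos(a),np.sin(a),0]);y=np.array([x[1],-x[0],0])
print(F,T,'Tx',T@x,'Ty',T@y,s['time'],s['ee_pos'],s['width'],s['grip_force'])
E
python3 feel.py
```

```text
[ 0.17910841 -0.19436293 -3.45094863] [-0.22721698  0.14564325 -0.00614918] Tx 0.028716092247254896 Ty -0.2683559133379887 19.35 [0.45887344 0.23813181 0.14291124] 0.031392644850111145 59.99851899635673
```

>>> step_arm:
  delta_pos:
    - [0,0,0]
    - [0,0,0]
    - [0,0,0]
    - [0,0,0]
    - [0,0,0]
    - [0,0,0]
    - [0,0,0]
    - [0,0,0]
    - [0,0,0]
    - [0,0,0]
  turn: [0,0,0,0,0,0,0,0,0,0]
  newtons: 7

```text
time: 20.35
ee_pos: [0.4589, 0.2382, 0.1431]
eef_rot: [0.851, 0.526, 0.0, 0.0]
ft_force: [0.3, 0.1, -3.5]
width: 0.0321
grip_force: 7.0
```

```bash
python3 feel.py
python3 - <<'E'
from h import *
c=snap('scene','sc3'); a=cv2.resize(c['image'][90:210,230:390,::-1],(400,300))
c=snap('wrist','w3'); b=cv2.resize(c['image'][:,:,::-1],(400,300))
cv2.imwrite('pics/ab3.png',np.hstack([a,b]))
E
```

```text
[-0.02901254  0.18473309 -3.50014945] [-0.08940897  0.06533766 -0.0183423 ] Tx 0.01848393724967204 Ty -0.10918478728498082 20.85 [0.45891335 0.23822296 0.1430835 ] 0.031615698748824354 6.999976358129061
```

View pics/ab3.png

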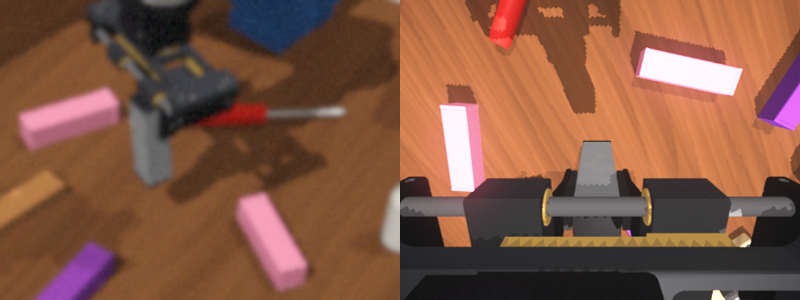

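```bash
cat > tilt.py <<'E'
from h import *
import sys
c=snap('wrist',sys.argv[1]);K=c['mtx'];V=c['view'];s=read_state();e=s['ee_pos']
q=s['eef_rot'];a=2*np.arctan2(q[1],q[0]);x=np.array([np.cos(a),np.sin(a)]);y=np.array([x[1],-x[0]])
z=c['z_map'];v,u=np.nonzero(z>0);d=np.linalg.inv(K)@np.array([u,v,np.ones_like(u)])
W=V[:3,:3].T@(np.array([d[0],-d[1],-d[2]])*z[v,u]-V[:3,3:4])
r=(W[:2]-e[:2,None]);lx=x@r;ly=y@r;h=W[2]-e[2]
# face points: in front of the fingers, below fingertips
m=(abs(ly)<.013)&(abs(lx)<.05)&(h<-.004)&(h>-.075)&(W[2]>float(sys.argv[2]))
print(m.sum(), 'ly range',ly[m].min(),ly[m].max(),'h range',h[m].min(),h[m].max())
for lo in np.arange(-.075,0,.01):
    k=m&(h>=lo)&(h<lo+.01)
    if k.sum()>5: print(round(lo,3),k.sum(),'lx med',np.median(lx[k]).round(4))
k=m&(h<-.008);p=np.polyfit(h[k],lx[k],1);res=lx[k]-np.polyval(p,h[k]);g=abs(res)<.004;print('slope dx/dz',np.polyfit(h[k][g],lx[k][g],1),s['time'])
E
python3 tilt.py w4 .06
```

```text
1560 ly range -0.012972278557137326 0.012997559183562196 h range -0.0724282620511845 -0.004007815755411842
-0.075 103 lx med 0.0136
-0.065 170 lx med 0.0128
-0.055 188 lx med 0.0117
-0.045 210 lx med 0.0106
-0.035 252 lx med 0.0095
-0.025 276 lx med 0.0084
-0.015 321 lx med 0.0074
-0.005 40 lx med 0.0069
slope dx/dz [-0.10858998  0.00628108] 21.0
```

>>> step_arm:
  delta_pos:
    - [0,0,0]
    - [0,0,0]
    - [0,0,0.4]
    - [0,0,0.7]
    - [0,0,0.8]
    - [0,0,0.5]
    - [0.1,-0.4,0]
    - [0.2,-0.7,0]
    - [0.2,-0.8,0]
    - [0.2,-0.8,0]
    - [0.2,-0.8,0]
    - [0.2,-0.8,0]
  turn: [0,0,0,0,0,0,-0.3,-0.3,-0.3,-0.3,-0.3,-0.3]
  newtons: 20

```text
time: 22.2
ee_pos: [0.4867, 0.1283, 0.2029]
eef_rot: [0.903, 0.429, -0.0, 0.0]
ft_force: [0.4, 0.2, -3.3]
width: 0.0316
grip_force: 20.0
```

>>> step_arm:
  delta_pos:
    - [0.23,-0.8,0]
    - [0.23,-0.8,0]
    - [0.23,-0.8,0]
    - [0.23,-0.8,0]
    - [0.23,-0.8,0]
    - [0.23,-0.8,0]
    - [0.23,-0.8,0]
    - [0.23,-0.8,0]
    - [0.23,-0.8,0]
    - [0.23,-0.8,0]
    - [0.23,-0.8,0]
    - [0.23,-0.8,0]
  turn: [-0.3,-0.3,-0.3,-0.3,-0.3,-0.3,-0.3,-0.3,-0.3,-0.3,-0.3,-0.3]

```text
time: 23.4
ee_pos: [0.5558, -0.1109, 0.203]
eef_rot: [0.974, 0.226, -0.0, 0.0]
ft_force: [0.1, 0.5, -3.2]
width: 0.0319
grip_force: 20.0
```

>>> step_arm:
  delta_pos:
    - [0.23,-0.8,0]
    - [0.23,-0.8,0]
    - [0.23,-0.8,0]
    - [0.23,-0.8,0]
    - [0.2,-0.7,0]
    - [0.2,-0.6,0]
    - [0.1,-0.4,0]
    - [0,-0.2,0]
    - [0,0,0]
    - [0,0,0]
  turn: [-0.3,-0.3,-0.3,-0.3,-0.3,-0.1,0,0,0,0]

```text
time: 24.4
ee_pos: [0.5909, -0.2362, 0.203]
eef_rot: [0.991, 0.134, -0.0, -0.0]
ft_force: [-0.2, 0.1, -3.9]
width: 0.0322
grip_force: 20.0
```

```bash
python3 tilt.py w5 .09
python3 - <<'E'
from h import *
s=read_state();q=s['eef_rot'];print(s['ee_pos'],np.degrees(2*np.arctan2(q[1],q[0])),s['ft_force'])
c=np.load('pics/w5.npz');K=c['mtx'];V=c['view'];z=c['z_map'];v,u=np.nonzero(z>0);rgb=c['image'][v,u].astype(int)
d=np.linalg.inv(K)@np.array([u,v,np.ones_like(u)])
W=V[:3,:3].T@(np.array([d[0],-d[1],-d[2]])*z[v,u]-V[:3,3:4])
m=(abs(W[2]-.052)<.004)&(rgb[:,0]>rgb[:,2]*2)&(np.hypot(W[0]-.591,W[1]+.2515)<.05)
print(m.sum(),cv2.minAreaRect(W[:2,m].T.astype(np.float32)*1000) if m.sum()>9 else '')
E
```

```text
1553 ly range -0.012973647637415377 0.012978166604548001 h range -0.07156945137207621 -0.004004645330364265
-0.075 104 lx med 0.0141
-0.065 169 lx med 0.0132
-0.055 189 lx med 0.0121
-0.045 209 lx med 0.0111
-0.035 238 lx med 0.01
-0.025 287 lx med 0.0089
-0.015 316 lx med 0.0078
-0.005 41 lx med 0.0074
slope dx/dz [-0.10838559  0.00674449] 24.45
[ 0.59104753 -0.23592691  0.20305503] 15.383310439183827 [ 0.19371971 -0.1174076  -4.26543692]
2521 ((591.2958374023438, -250.4610595703125), (65.3876724243164, 67.24850463867188), 15.434680938720703)
```

View pics/w5.png

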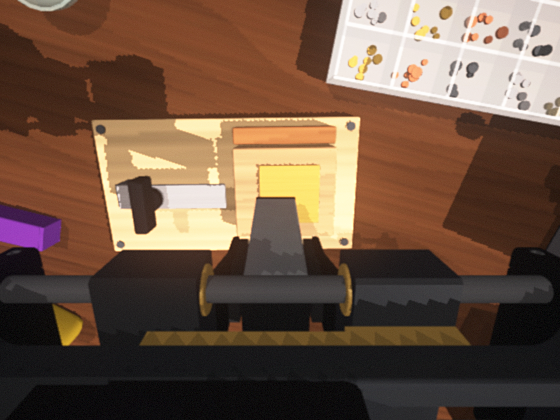

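>>> step_arm:
  delta_pos:
    - [0.2,-0.3,0]
    - [0,-0.25,-0.3]
    - [0,0,-0.6]
    - [0,0,-0.6]
    - [0,0,-0.6]
    - [0,0,-0.3]
    - [0,0,-0.1]
    - [0,0,0]
    - [0,0,0]
    - [0,0,0]
  turn: [0,0,0,0,0,0,0,0,0,0]

```text
time: 25.45
ee_pos: [0.5963, -0.2507, 0.1413]
eef_rot: [0.991, 0.133, 0.001, 0.0]
ft_force: [-0.0, -0.1, -3.8]
width: 0.0319
grip_force: 20.0
```

>>> step_arm:
  delta_pos:
    - [0,0,-0.1]
    - [0,0,-0.1]
    - [0,0,-0.1]
    - [0,0,0]
    - [0,0,0]
  turn: [0,0,0,0,0]
  newtons: 8

```text
time: 25.95
ee_pos: [0.5958, -0.2506, 0.133]
eef_rot: [0.991, 0.133, -0.0, 0.0]
ft_force: [0.8, -0.6, -3.7]
width: 0.0317
grip_force: 8.0
```

```bash
python3 tilt.py w6 .05
```

```text
1560 ly range -0.012992099644661761 0.012992683164051184 h range -0.07228978319709817 -0.004003418567094796
-0.075 106 lx med 0.0142
-0.065 163 lx med 0.0134
-0.055 191 lx med 0.0123
-0.045 217 lx med 0.0112
-0.035 242 lx med 0.0101
-0.025 280 lx med 0.009
-0.015 327 lx med 0.0079
-0.005 34 lx med 0.0073
slope dx/dz [-0.10810732  0.00684548] 26.0
```

>>> step_arm:
  delta_pos:
    - [0,0,-0.06]
    - [0,0,-0.06]
    - [0,0,-0.06]
    - [0,0,-0.06]
    - [0,0,0]
  turn: [0,0,0,0,0]

```text
time: 26.5
ee_pos: [0.5973, -0.2503, 0.1286]
eef_rot: [0.991, 0.134, 0.002, 0.0]
ft_force: [0.8, 1.6, 7.2]
width: 0.0317
grip_force: 8.0
```

```bash
python3 tilt.py w7 .056 | tail -1; python3 feel.py
```

```text
slope dx/dz [-0.09288208  0.00672688] 26.55
[1.05924616 2.01403727 6.34209411] [ 0.52085911  0.07043731 -0.0213819 ] Tx 0.5209106569599987 Ty 0.07005511342058714 27.05 [ 0.59732885 -0.25030045  0.12866448] 0.0319023687283953 8.000226367987072
```

>>> step_arm:
  delta_pos:
    - [0,0,0]
    - [0.08,0.02,0]
    - [0.08,0.02,0]
    - [0.08,0.02,-0.02]
    - [0,0,0]
    - [0,0,0]
  turn: [0,0,0,0,0,0]
  newtons: 4

```text
time: 27.65
ee_pos: [0.6023, -0.2489, 0.1267]
eef_rot: [0.991, 0.133, 0.0, 0.0]
ft_force: [1.0, 1.6, 5.3]
width: 0.0319
grip_force: 4.0
```

```bash
python3 tilt.py w8 .056; python3 feel.py
```

```text
1326 ly range -0.012964338969860163 0.012983310865000052 h range -0.0705969752735055 -0.004008262924508607
-0.075 71 lx med 0.0084
-0.065 147 lx med 0.0081
-0.055 160 lx med 0.0078
-0.045 184 lx med 0.0075
-0.035 210 lx med 0.0071
-0.025 244 lx med 0.0067
-0.015 277 lx med 0.0064
-0.005 33 lx med 0.0063
slope dx/dz [-0.03409183  0.00606931] 27.7
[1.51983503 1.92142062 4.86169869] [ 0.52998698 -0.12236238 -0.02704376] Tx 0.47881466112879995 Ty 0.2580605919262804 28.2 [ 0.60199847 -0.24901253  0.12668545] 0.031942615324937834 4.000079801149354
```

>>> step_arm:
  delta_pos:
    - [0.08,0.02,0]
    - [0.05,0.01,0]
    - [0,0,0]
    - [0,0,0]
  turn: [0,0,0,0]

```text
time: 28.6
ee_pos: [0.6048, -0.2483, 0.126]
eef_rot: [0.991, 0.133, -0.001, -0.0]
ft_force: [0.6, 0.0, -1.4]
width: 0.0321
grip_force: 4.0
```

```bash
python3 tilt.py w9 .056; python3 feel.py
```

```text
1255 ly range -0.012993712129616407 0.012964891605059954 h range -0.06984007122951633 -0.004006546484006238
-0.075 64 lx med 0.0059
-0.065 130 lx med 0.0059
-0.055 151 lx med 0.0058
-0.045 178 lx med 0.0059
-0.035 197 lx med 0.0057
-0.025 231 lx med 0.0057
-0.015 271 lx med 0.0056
-0.005 33 lx med 0.0056
slope dx/dz [-0.00630749  0.00553201] 28.65
[-0.23666429  0.09129175 -3.31247568] [-0.05893936  0.12606074 -0.01549088] Tx -0.02355287565634466 Ty -0.137151084566855 29.15 [ 0.60508207 -0.24835068  0.12648471] 0.031702843195514176 3.9998348351187474
```

>>> step_arm:
  delta_pos:
    - [0,0,-0.04]
    - [0,0,-0.02]
    - [0,0,0]
    - [0,0,0]
  turn: [0,0,0,0]

```text
time: 29.55
ee_pos: [0.6057, -0.2483, 0.1257]
eef_rot: [0.991, 0.133, 0.001, 0.0]
ft_force: [1.2, 1.5, 3.4]
width: 0.0321
grip_force: 4.0
```

```bash
python3 tilt.py w10 .056|tail -1; python3 feel.py
```

```text
slope dx/dz [-0.00168892  0.00541923] 29.6
[1.17181806 1.47747088 5.6516389 ] [ 0.33568424  0.00954426 -0.00490752] Tx 0.32624878079894487 Ty 0.07960360168374492 30.1 [ 0.60574958 -0.24824962  0.12574487] 0.03177354391364499 4.000078123972344
```

Seated and upright. Open, then retreat straight up once the fingers are clear.

>>> step_arm:
  delta_pos:
    - [0,0,0]
    - [0,0,0]
    - [0,0,0]
    - [0,0,0]
    - [0,0,0]
    - [0,0,0]
    - [0,0,0]
    - [0,0,0]
  turn: [0,0,0,0,0,0,0,0]
  grip: 0

```text
time: 30.9
ee_pos: [0.6052, -0.2483, 0.1251]
eef_rot: [0.991, 0.133, 0.0, 0.0]
ft_force: [-0.1, 0.2, -0.3]
width: 0.0844
grip_force: 0.0
```

>>> step_arm:
  delta_pos:
    - [0,0,0.2]
    - [0,0,0.5]
    - [0,0,0.8]
    - [0,0,0.8]
    - [0,0,0.8]
    - [0,0,0.8]
    - [-1,0,0.5]
    - [-1,0,0]
    - [-1,0,0]
    - [-1,0,0]
    - [0,0,0]
    - [0,0,0]
  turn: [0,0,0,0,0,0,0,0,0,0,0,0]

```text
time: 32.1
ee_pos: [0.5055, -0.2483, 0.2363]
eef_rot: [0.991, 0.133, 0.001, -0.0]
ft_force: [0.4, -0.2, 0.5]
width: 0.087
grip_force: 0.0
```

Run:
```python
from h import *
c=snap('wrist','w11');K=c['mtx'];V=c['view'];z=c['z_map'];v,u=np.nonzero(z>0)
d=np.linalg.inv(K)@np.array([u,v,np.ones_like(u)])
W=V[:3,:3].T@(np.array([d[0],-d[1],-d[2]])*z[v,u]-V[:3,3:4])
m=(abs(W[2]-.172)<.004)&(np.hypot(W[0]-.591,W[1]+.2515)<.05)
print(m.sum(),cv2.minAreaRect(W[:2,m].T.astype(np.float32)*1000) if m.sum()>9 else '',np.median(W[2,m]),read_state()['time'])
s=snap('scene','sc4')['image'][220:370,160:310]
cv2.imwrite('pics/f.png',np.hstack([cv2.resize(s,(400,400)),cv2.resize(c['image'],(400,400))])[:,:,::-1])
```

```text
2100 ((595.6577758789062, -252.23793029785156), (31.428613662719727, 32.10118103027344), 15.418943405151367) 0.1725516699546996 32.15
```

View pics/f.png

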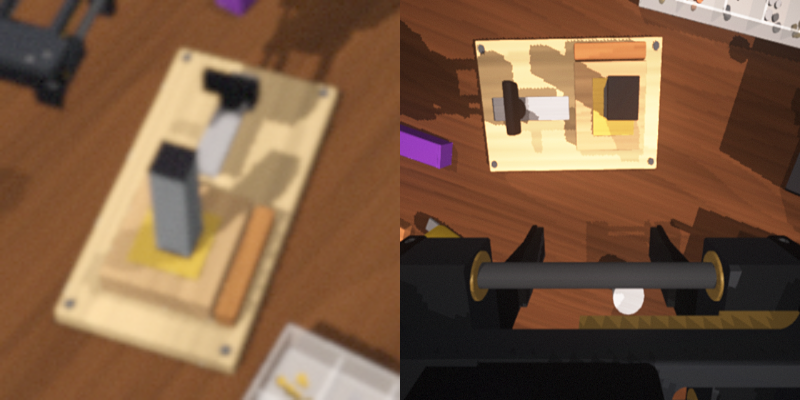

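The bar stands upright on the plate, 4.5 mm from its centre, with its top at 172 mm. The knob is back at rest and the gripper is clear.

```bash
python3 -c "
from bench import *
print(close_job())"
```

```text
the job is handed in; nothing more can be done
None
```

I twisted the knob to about 0.19 rad, held it there for a second and let it go; the bar now stands upright and released, heavy end down, about 4.5 mm from the plate's centre, and the job is handed in (no verdict was returned).

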